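# Set up the portioning stand and hold its shutter open at the set portion

## Task

Get the portioning stand ready: lay the funnel plate with the wide collar into the recess on top of the stand, flat, fully down and collar up, and let it go. Then pull the spring-loaded shutter by its bar handle until the shutter's index tab stands level with the setting clip on the scale rail, and finish while still holding it there, since it springs shut when let go and I am about to fill the cup below. Leave the clip, the cup, the narrow plate and everything else where they are.

Things in the scene. Friction and masses are not known exactly. Their poses are not given: they have to be found in the camera images.
- stand: steel portioning stand 120 (x) x 150 (y) x 94 mm high, fixed on suction feet. Origin: centre of its underside. Front, with the handle: -x; scale rail on the +y side. Deck top at 94 mm; in its middle a recess 84 (x) x 100 (y) mm, 10 mm deep, chamfered, with a 60 mm square throat through its floor. The scale rail, a flat strip 80 mm high at y = 59 to 73 mm, reaches 132 mm in front of the deck
- recess_floor (a point): middle of the recess floor, 84 mm above the worktop; axes as the stand
- shutter: shutter with its handle, sliding under the deck along the stand's x; axes as the stand. Origin on the worktop below the handle bar. Springs always draw it shut: 2.4 N when shut and 0.08 N more per mm pulled to -x; travel 75 mm. Starts shut, the bar 40 mm in front of the deck's edge (100 mm in front of the stand's origin)
- handle_bar (a point): middle of the bar handle, a round bar of 14 mm diameter along the stand's y, 122 mm above the worktop, free for 64 mm of length between two uprights; 44 mm clear below it to the cross yoke of 108 mm width. The bar moves with the shutter; axes as the stand
- index_tab (a point): outer edge of the index tab, a 3 mm thick upright steel tab on the +y end of the shutter's yoke, next to the scale rail; 84 mm above the worktop; axes as the stand. It stands exactly beside the bar's middle in x (same x in the stand's frame)
- clip_mark (a point): inner edge of the upright 3 mm fin of the setting clip, a white clip 14 mm wide on the scale rail; the fin reaches 22 mm outwards, top 99 mm high; this point 84 mm high; axes as the stand. It stands 28 to 54 mm in front of the shut index tab, different each time. Shutter at the setting: tab and fin face to face (same x in the stand's frame)
- wide_plate: funnel plate to be used: steel plate 80 mm (x) x 96 mm (y) x 10 mm thick with an upright square steel collar of 52 mm outside width, 28 mm high (top at 38 mm), sides along x and y, in its middle. Origin: centre of the underside, z up. About 0.11 to 0.21 kg. Fits the recess either way round, 2 mm of play on each side
- narrow_plate: the other funnel plate, same outline, with a square collar of 34 mm outside width; stays where it is. Origin as for the wide plate
- cup: empty steel sauce cup, 65 mm wide, 42 mm high, standing on the worktop under the throat of the stand; origin centre of underside
- onion_pan: steel pan with diced onion, 109 x 177 x 65 mm, bystander
- red_cup: sauce cup with red sauce, 65 mm wide, 42 mm high, bystander
- shaker: spice shaker, 55 mm wide, 94 mm high, bystander
- scraper: dough scraper lying flat, 94 x 150 x 18 mm, bystander
- timer: round kitchen timer, 66 mm wide, 42 mm high, bystander
- spoon: tasting spoon lying flat, 192 mm long, 16 mm high, bystander
- lemon: lemon, 78 x 55 x 56 mm, bystander
- marker: marker pen lying flat, 135 mm long, 16 mm high, bystander
- arch_foot (a point): foot of the steel tube arch at the worktop's front right, part of the room: a fixed 33 mm tube rises upright here to 775 mm, then runs level away from the robot (world +x). Keep the arm clear of it: swing past it only folded up or above it
Mind the look-alikes: they are no part of the job. Leave any purple look-alike of the wide_plate alone.

How it is judged:
By the outcome, as a careful person would: the job done as asked, in the order asked, and still so for the second after the job is handed in, while the arm keeps its last pose, push and grip.
It also fails if it takes over 59 s, if anything falls off the work surface, if the arm or the gripper's body presses on something with over 40 N, if the wrist force passes 120 N, or if a joint passes its speed limit or range.

## Robot

A 6-joint arm with a two-finger parallel gripper is mounted at the origin on a cart in front of the work surface, level with it; the furniture and walls round the work are solid. World frame = base frame: x ahead of the robot, y to its left, z up, the work surface at z = 0. Lengths are in m, angles in rad, forces in N, time in s.
With the tool pointing down it reaches from about 0.325 to 1 m from the base axis. Payload 5.1 kg.
Tool frame: the origin (TCP) lies on the front face of the gripper's body, between the roots of the fingers; the fingertips stand 73 mm ahead of it and the grasp point (between the pads) lies 54 mm ahead of it; z points along the fingers, y is the line along which they close (so a half turn about z gives the same grasp; the last joint's range is limited). The gripper opens to 85 mm and grips with 20 to 120 N. Pads are 22 mm wide; open, the fingers measure 114 mm over their backs; the gripper's body (76 mm by 85 mm) begins 54 mm behind the grasp point. The pads swing forward as they close: fully open they stand 13 mm farther back than shut.
Start: joints at [1.042, 0.124, 1.65, -0, 1.367, -0.083], TCP at [0.28, 0.586, 0.304] pointing down, gripper open.
Joint ranges: [-2.61, 2.61], [-1.02, 2.33], [0.03, 2.71], [-1.35, 4.49], [0.32, 2.68], [-2.91, 2.91]. Speed limits (rad/s): [2.57, 2.57, 3.14, 3.14, 3.14, 3.14].

## Interface

Orientations are given as a unit quaternion [w, x, y, z].
In Python, from rig import robot gives the robot as it stands.
- The arm moves only by the shell command python3 -m jog 'ROWS' [OPENING] [FORCE]. ROWS is JSON, a list of rows, each a list of 6 numbers: the shift along the tool's x, y, z as a fraction of full scale, then the turn, a rotation vector about the tool's x, y, z as a fraction of full scale. In form: [[dx, dy, dz, ax, ay, az], ...]. A call has 1 to 8 rows; each row shifts and turns the commanded pose from where the row before left it, along the tool's axes as they then stand; what a row does not reach is not made up. Full scale, the value 1, is 20 mm for a shift and 5 degrees for a turn. A row lasts 1/8 s, in which the tool goes at most 62.5 mm and 10.7 degrees, less where a joint would pass 70% of its speed; a pose out of reach is approached as far as the arm can. A call with a number of a shift or a turn outside -1 to 1 is refused whole. A call with a gripper value outside its range is refused whole. OPENING is the opening, from 0 (shut) to 1 (fully open), set as the call begins (- or left out, the last holds). The fingers move at their own pace and stop on an object; FORCE is the grip in N (left out, the last holds). Time passes only in rows, so rows that do not move let the fingers close. It gives the time, the measured TCP pose, the force, the opening and the grip force at its end, in the units of the state.
- robot.read_state(): the state, without advancing time (a new reading comes with each control period).
- robot.capture(name): name is "side" or "top" or "wrist"; returns a dict with "image" (480x640x3 uint8, red, green, blue), "z_map" (480x640 float32, m along the optical axis (not along the pixel's ray), 0 where there is no reading), "mtx" (3x3 intrinsics, pixels), "camera_from_world" (4x4, takes a point from world to camera coordinates). Camera axes: x right, y down, z forward; pixel columns grow to the right and rows downward; lengths in m; the calibration is good to about 2 mm. A picture is of the moment at which its call begins.
- robot.finish_job(): hands the job in; it is judged then, once.
Trained networks look in a picture, given as the dict that the camera call returned (one of the last four; its "shot" number tells which), for a name from the list of things; names that differ only in an ending like _2 or _b are one class to them, and where a whole thing is asked for, a point or a joint stands for the part that bears it (a point fixed in the world has none). Each returns a list of dicts, best first, with "confidence" (0 to 1); they miss things now and then, are a little off and sometimes report something else, mostly with a low value. They report only what shows in the picture. A call takes as long as a camera call. They do not tell look-alikes from the thing itself.
- robot.masks_of(query, picture): "pixels" (480x640 bool, what is visible of it) and "rect" ([centre column, centre row, width, height] in pixels, round what is visible of it).
The state is a dict: "clock": time; "joints": joint angles; "qvel": joint speeds; "joint_efforts": joint torques, N m; "tool_pos": TCP position; "tcp_rot": TCP orientation; "ft_force": force on the tool from outside, world axes, zero at the start; "wrist_torque": the same for the moment, N m; "grip_width": finger opening in m; "gripper_force": force on a finger pad.
Only numpy, scipy, OpenCV 4.12 (cv2) and the standard library are available. Lean on these libraries where they do the work, as an engineer would, in place of code of your own. Each camera call takes 0.05 s, during which the arm holds its last target. There are 200 camera calls.

## Working session

There is one attempt and no reset: what is moved stays moved. The work goes in short steps, Python scripts to look and compute and a shell command to move; the robot and the scene stay as the last step left them, time stands still between calls to the robot, and variables do not carry over. Pictures are saved under pics/ and viewed, at most 10 in all, crops included, and the job is handed in when it is done.

```bash
ls; mkdir -p pics; cat > h.py <<'E'
import numpy as np, cv2
from rig import robot
def world(p, mask=None):
    z=p["z_map"]; v,u=np.nonzero((z>0) if mask is None else (mask&(z>0)))
    d=z[v,u]; K=p["mtx"]
    c=np.stack([(u-K[0,2])*d/K[0,0],(v-K[1,2])*d/K[1,1],d],1)
    T=np.linalg.inv(p["camera_from_world"])
    return c@T[:3,:3].T+T[:3,3],u,v
def save(p,n,crop=None,s=1):
    im=cv2.cvtColor(p["image"],cv2.COLOR_RGB2BGR)
    if crop: a,b,c,d=crop; im=im[b:d,a:c]
    cv2.imwrite(f"pics/{n}.png",cv2.resize(im,None,fx=s,fy=s,interpolation=cv2.INTER_CUBIC))
E
python3 - <<'E'
from h import *
print(robot.read_state())
for n in ["top","side"]:
    p=robot.capture(n); save(p,n)
    print(n,p["mtx"].tolist(),p["camera_from_world"].round(3).tolist())
    for q in ["stand","shutter","handle_bar","index_tab","clip_mark","wide_plate","narrow_plate","cup","arch_foot"]:
        for r in robot.masks_of(q,p)[:4]:
            m=r["pixels"]; w,u,v=world(p,m)
            if len(w): print(q,round(r["confidence"],2),np.round(r["rect"]).tolist(),m.sum(),np.median(w,0).round(3),np.percentile(w,[3],axis=0).round(3),np.percentile(w,97,axis=0).round(3))
E
```

```text
pics
{'clock': 0.0, 'joints': array([ 1.04240610e+00,  1.24522526e-01,  1.65168196e+00,  2.53587761e-06,
        1.36749429e+00, -8.25999333e-02]), 'qvel': array([ 7.56968249e-04, -9.11000850e-05, -1.69990026e-03,  2.60957736e-03,
        8.55083146e-04, -1.06595607e-03]), 'joint_efforts': array([-1.55553487e-03, -4.23631132e+01, -3.65445042e+01, -1.90772239e-04,
        7.08986074e-03, -3.61428775e-06]), 'tool_pos': array([0.28005405, 0.5860644 , 0.30263687]), 'tcp_rot': array([-3.17909385e-04,  2.21054198e-01,  9.75260956e-01, -1.00393221e-03]), 'ft_force': array([-1.31762175,  0.45212166, -0.73412442]), 'wrist_torque': array([0.02771319, 0.02373977, 0.0222765 ]), 'gripper_force': 0.0, 'grip_width': 0.08513150480396221}
top [[480.6183810365164, 0.0, 317.98161415840207], [0.0, 480.6183810365164, 239.83353477052214], [0.0, 0.0, 1.0]] [[0.016, -1.0, 0.005, 0.047], [-0.983, -0.017, -0.183, 0.484], [0.183, -0.002, -0.983, 1.324], [0.0, 0.0, 0.0, 1.0]]
stand 0.73 [289.0, 213.0, 81.0, 87.0] 3856 [0.579 0.139 0.083] [[0.482 0.041 0.002]] [0.657 0.232 0.126]
shutter 0.59 [285.0, 212.0, 42.0
[... 412 characters left out ...]
 0.19 [291.0, 214.0, 78.0, 89.0] 3601 [0.579 0.138 0.084] [[0.486 0.042 0.01 ]] [0.654 0.23  0.126]
wide_plate 0.68 [402.0, 235.0, 35.0, 35.0] 794 [ 0.504 -0.188  0.011] [[ 0.466 -0.239 -0.001]] [ 0.547 -0.144  0.04 ]
wide_plate 0.61 [407.0, 290.0, 37.0, 34.0] 672 [ 0.352 -0.205  0.012] [[ 0.306 -0.246  0.005]] [ 0.4   -0.16   0.039]
narrow_plate 0.76 [224.0, 231.0, 40.0, 27.0] 812 [0.514 0.333 0.011] [[0.479 0.291 0.004]] [0.553 0.383 0.037]Traceback (most recent call last):
  File "<stdin>", line 7, in <module>
ValueError: it knows: clip_mark, cup, handle_bar, index_tab, lemon, marker, narrow_plate, onion_pan, recess_floor, red_cup, scraper, shaker, shutter, spoon, stand, timer, wide_plate
```

```bash
python3 - <<'E'
from h import *
p=robot.capture("side"); save(p,"side")
print(p["mtx"][0],p["camera_from_world"].round(3).tolist())
for q in ["stand","shutter","clip_mark","wide_plate","narrow_plate"]:
    for r in robot.masks_of(q,p)[:3]:
        m=r["pixels"]; w,u,v=world(p,m)
        if len(w): print(q,round(r["confidence"],2),np.round(r["rect"]).tolist(),m.sum(),np.median(w,0).round(3),np.percentile(w,3,axis=0).round(3),np.percentile(w,97,axis=0).round(3))
p=robot.capture("top"); save(p,"top2",(180,120,480,345),2.6)
E
```

```text
[478.46273251   0.         313.67814504] [[-0.972, -0.234, -0.003, 0.455], [-0.094, 0.4, -0.912, 0.107], [0.214, -0.886, -0.411, 1.598], [0.0, 0.0, 0.0, 1.0]]
stand 0.58 [275.0, 260.0, 76.0, 54.0] 2287 [0.587 0.195 0.075] [0.481 0.063 0.001] [0.665 0.236 0.119]
shutter 0.68 [282.0, 250.0, 42.0, 25.0] 360 [0.505 0.142 0.074] [0.485 0.105 0.067] [0.617 0.198 0.128]
clip_mark 0.46 [292.0, 265.0, 0.0, 3.0] 6 [0.48  0.236 0.084] [0.479 0.234 0.081] [0.482 0.243 0.092]
wide_plate 0.77 [310.0, 233.0, 21.0, 21.0] 210 [ 0.513 -0.16   0.014] [ 0.475 -0.217  0.001] [ 0.541 -0.133  0.038]
narrow_plate 0.63 [274.0, 259.0, 77.0, 56.0] 2280 [0.585 0.196 0.076] [0.48  0.066 0.003] [0.662 0.237 0.119]
narrow_plate 0.57 [271.0, 303.0, 39.0, 27.0] 611 [0.509 0.356 0.01 ] [0.473 0.299 0.001] [0.554 0.39  0.037]
```

View pics/top2.png

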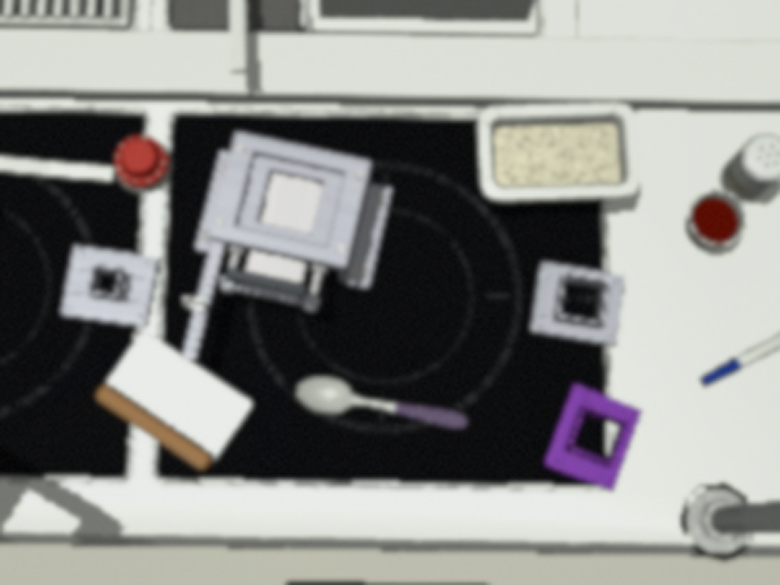

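View pics/side.png

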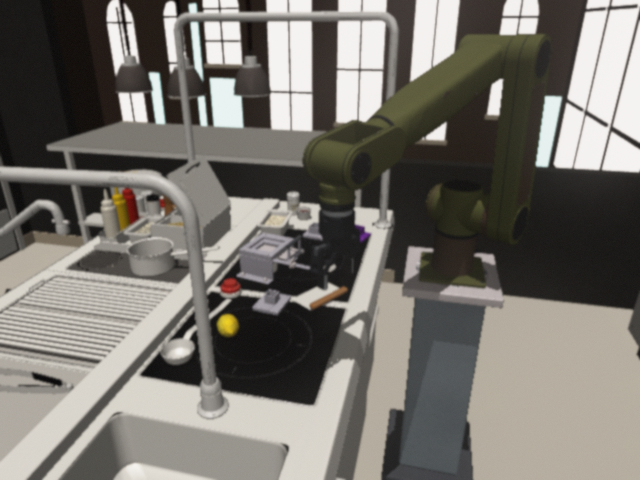

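The top view shows the stand at about (290,215) in view pixels, rail on the left (+y) with the white clip at (193,300). The wide steel plate is at (577,300), the purple look-alike at (590,435), the narrow plate at (110,285) and the arch foot at (715,520). The side view shows nothing between the arm and the work.

```bash
cat >> h.py <<'E'
def rect(w,zlo,zhi,xy,r):
    s=w[(w[:,2]>zlo)&(w[:,2]<zhi)&(np.hypot(w[:,0]-xy[0],w[:,1]-xy[1])<r)]
    (cx,cy),(a,b),t=cv2.minAreaRect((s[:,:2]*1000).astype(np.float32))
    return len(s),round(cx,1),round(cy,1),round(a,1),round(b,1),round(t,1),s[:,2].mean().round(4)
E
python3 - <<'E'
from h import *
p=robot.capture("top"); w,u,v=world(p)
print("deck",rect(w,.087,.101,(.59,.14),.1))
print("plate",rect(w,.006,.016,(.504,-.19),.07))
print("collar",rect(w,.030,.045,(.504,-.19),.05))
print("bar",rect(w,.11,.135,(.50,.14),.08))
for (c,r) in [(715/2.6+180,520/2.6+120)]:
    s=(abs(u-c)<12)&(abs(v-r)<12); print("arch",w[s].min(0),w[s].max(0),np.median(w[s],0))
E
```

```text
deck (1305, 577.6, 137.4, 150.5, 163.9, 78.2, np.float64(0.0937))
plate (520, 505.9, -192.6, 123.7, 123.4, 8.9, np.float64(0.0106))
collar (107, 506.1, -189.8, 52.5, 52.8, 80.8, np.float64(0.0368))
bar (159, 500.3, 153.5, 84.7, 14.3, 77.1, np.float64(0.1276))
arch [ 0.23422631 -0.37888118 -0.03508178] [ 0.29729781 -0.30693427  0.15379035] [ 0.26424443 -0.32673824  0.0114996 ]
```

```bash
python3 -m jog '[[0,0,0,0,0,1],[0,0,0,0,0,1],[0,0,0,0,0,1],[0,0,0,0,0,1],[0,0,0,0,0,1],[0,0,0,0,0,1],[0,0,0,0,0,1],[0,0,0,0,0,1]]' 1
python3 -m jog '[[0,0,0,0,0,1],[0,0,0,0,0,1],[0,0,0,0,0,1],[0,0,0,0,0,1],[0,0,0,0,0,1],[0,0,0,0,0,1],[0,0,0,0,0,1],[0,0,0,0,0,0.3]]'
cat >> h.py <<'E'
from scipy.spatial.transform import Rotation as Rot
def tool():
    s=robot.read_state(); R=Rot.from_quat(np.r_[s["tcp_rot"][1:],s["tcp_rot"][0]]).as_matrix()
    return s["tool_pos"],R,s
def togo(tgt,az=None):
    t,R,s=tool(); d=R.T@(np.array(tgt)-t)
    a=np.degrees(np.arctan2(R[1,1],R[0,1]))
    print("tcp",t.round(4),"y-az",a.round(2),"tilt",R[:2,2].round(4),"rows xyz",(d/.02).round(2),"turn z rows",None if az is None else round((a-az)/5,2),"q",s["joints"].round(2),"t",s["clock"],"F",s["ft_force"].round(1),"grip",s["grip_width"],s["gripper_force"])
E
python3 - <<'E'
from h import *
p=robot.capture("wrist"); T=np.linalg.inv(p["camera_from_world"]); t,R,s=tool()
print(p["mtx"][0],"cam in tool",R.T@(T[:3,3]-t),(R.T@T[:3,:3]).round(2).tolist())
togo([.48,.14,.33],-12)
E
```

```text
clock: 1.85
tool_pos: [0.2803, 0.5864, 0.304]
tcp_rot: [0.0, 0.543, 0.84, 0.0]
ft_force: [-0.5, 0.1, 0.1]
grip_width: 0.0854
gripper_force: 0.0
clock: 2.85
tool_pos: [0.2803, 0.5864, 0.3039]
tcp_rot: [0.0, 0.778, 0.629, -0.0]
ft_force: [0.6, -0.1, -0.1]
grip_width: 0.0852
gripper_force: 0.0
[390.85648444   0.         313.80786137] cam in tool [ 7.97321652e-02 -1.23423993e-05 -7.09465115e-02] [[0.0, -0.95, -0.31], [1.0, 0.0, 0.0], [-0.0, -0.31, 0.95]]
tcp [0.2803 0.5865 0.3039] y-az -12.08 tilt [0. 0.] rows xyz [-19.74  14.44  -1.3 ] turn z rows -0.02 q [ 1.04  0.12  1.65 -0.    1.37  1.25] t 2.9 F [ 0.6 -0.6 -0. ] grip 0.08554274568248546 0.0
```

```bash
python3 -m jog '[[-1,0.72,-0.15,0,0,0],[-1,0.72,-0.15,0,0,0],[-1,0.72,-0.15,0,0,0],[-1,0.72,-0.15,0,0,0],[-1,0.72,-0.15,0,0,0],[-1,0.72,-0.15,0,0,0],[-1,0.72,-0.15,0,0,0],[-1,0.72,-0.15,0,0,0]]' | head -2
python3 -m jog '[[-1,0.72,0,0,0,0],[-1,0.72,0,0,0,0],[-1,0.72,0,0,0,0],[-1,0.72,0,0,0,0],[-1,0.72,0,0,0,0],[-1,0.72,0,0,0,0],[-1,0.72,0,0,0,0],[-1,0.72,0,0,0,0]]' |head -2
python3 -m jog '[[-1,0.72,0,0,0,0],[-1,0.72,0,0,0,0],[-1,0.72,0,0,0,0],[-0.7,0.72,0,0,0,0],[0,0,0,0,0,0],[0,0,0,0,0,0]]' | head -2
python3 - <<'E'
from h import *
p=robot.capture("wrist"); save(p,"w1"); w,u,v=world(p); togo([.48,.14,.33],-12)
np.savez("w1.npz",w=w,u=u,v=v)
print("deck",rect(w,.090,.098,(.59,.14),.1))
print("bar",rect(w,.118,.135,(.50,.14),.08))
for q in ["stand","shutter","handle_bar","index_tab","clip_mark","recess_floor"]:
    for r in robot.masks_of(q,p)[:2]:
        m=r["pixels"]; ww,_,_=world(p,m)
        if len(ww): print(q,round(r["confidence"],2),np.round(r["rect"]).tolist(),m.sum(),np.median(ww,0).round(4),np.percentile(ww,3,axis=0).round(3),np.percentile(ww,97,axis=0).round(3))
E
```

```text
clock: 3.9
tool_pos: [0.3601, 0.404, 0.3283]
clock: 4.9
tool_pos: [0.439, 0.2236, 0.3282]
clock: 5.65
tool_pos: [0.4794, 0.1408, 0.328]
tcp [0.4793 0.1411 0.328 ] y-az -12.03 tilt [0.0001 0.0003] rows xyz [-0.05  0.04 -0.1 ] turn z rows -0.01 q [ 0.18 -0.23  1.95  0.    1.42  0.39] t 5.7 F [0.3 0.2 0. ] grip 0.08591923904663029 0.0
deck (16231, 597.2, 135.2, 150.7, 121.2, 78.1, np.float64(0.0949))
bar (2240, 499.2, 156.3, 83.9, 14.0, 77.9, np.float64(0.1284))
stand 0.66 [384.0, 175.0, 338.0, 218.0] 43667 [0.5824 0.1581 0.0854] [0.474 0.069 0.014] [0.658 0.235 0.128]
shutter 0.74 [387.0, 175.0, 341.0, 221.0] 43697 [0.5825 0.1578 0.0854] [0.473 0.068 0.014] [0.658 0.235 0.128]
shutter 0.69 [407.0, 189.0, 173.0, 142.0] 10834 [0.5342 0.1457 0.0734] [0.491 0.107 0.072] [0.624 0.2   0.13 ]
handle_bar 0.98 [405.0, 190.0, 174.0, 140.0] 10875 [0.5344 0.1456 0.0734] [0.491 0.107 0.072] [0.625 0.2   0.13 ]
index_tab 0.92 [408.0, 188.0, 174.0, 141.0] 10930 [0.5343 0.1455 0.0734] [0.491 0.107 0.072] [0.625 0.2   0.13 ]
clip_mark 0.64 [292.0, 97.0, 21.0, 34.0] 558 [0.4839 0.2335 0.0862] [0.476 0.224 0.082] [0.49  0.245 0.101]
recess_floor 0.57 [385.0, 172.0, 338.0, 218.0] 43592 [0.5824 0.1579 0.0855] [0.475 0.068 0.014] [0.658 0.235 0.128]
```

View pics/w1.png

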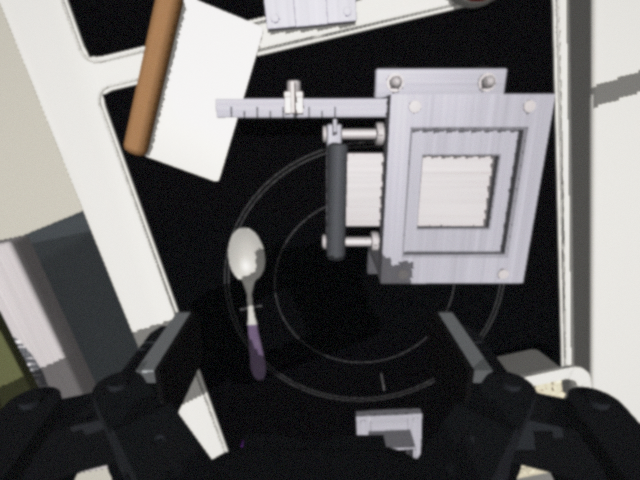

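The wrist view shows the stand square to the tool: deck centre near (468,190), bar at (337,195), index tab at (335,125), clip at (293,97). The deck fit agrees with 150 x 120 mm, and the bar lies 100 mm in front of it.

```bash
cat >> h.py <<'E'
def tostand(w,c=(.5972,.1352),yaw=-11.95):
    a=np.radians(yaw); d=w[:,:2]-np.array(c)
    return np.stack([d[:,0]*np.cos(a)+d[:,1]*np.sin(a),-d[:,0]*np.sin(a)+d[:,1]*np.cos(a),w[:,2]],1)
def P(n,s,sel):
    q=s[sel]; print(n,len(q),"min",np.percentile(q,2,axis=0).round(4),"max",np.percentile(q,98,axis=0).round(4),"med",np.median(q,0).round(4))
E
python3 - <<'E'
from h import *
f=np.load("w1.npz"); s=tostand(f["w"]); x,y,z=s.T
P("recess floor",s,(z>.079)&(z<.0875)&(abs(x)<.047)&(abs(y)<.055))
P("deck",s,(z>.0915)&(z<.097)&(abs(x)<.065)&(abs(y)<.08))
P("throat",s,(z<.06)&(abs(x)<.035)&(abs(y)<.035))
P("bar",s,(z>.118)&(abs(x+.1)<.03)&(abs(y)<.05))
P("clip>87",s,(z>.087)&(z<.105)&(x<-.115)&(x>-.17)&(y>.05)&(y<.11))
P("clip fin",s,(z>.094)&(z<.105)&(x<-.115)&(x>-.17)&(y>.05)&(y<.11))
P("clip all",s,(z>.0825)&(x<-.115)&(x>-.17)&(y>.05)&(y<.11))
P("tab",s,(z>.076)&(z<.115)&(abs(x+.1)<.02)&(y>.04)&(y<.0585))
for a in np.arange(.044,.1,.003):
  k=(z>.076)&(z<.108)&(abs(x+.1)<.02)&(abs(y-a)<.0015)
  if k.sum(): print(round(a,3),k.sum(),s[k].mean(0).round(4),s[k][:,0].min().round(4),s[k][:,0].max().round(4))
E
```

```text
recess floor 7525 min [-0.0394 -0.0494  0.0815] max [0.0415 0.0488 0.0868] med [0.0056 0.0053 0.0851]
deck 15925 min [-0.0598 -0.0728  0.0927] max [0.0583 0.0739 0.0966] med [0.0009 0.0169 0.095 ]Traceback (most recent call last):
  File "<stdin>", line 5, in <module>
  File "h.py", line 29, in P
    q=s[sel]; print(n,len(q),"min",np.percentile(q,2,axis=0).round(4),"max",np.percentile(q,98,axis=0).round(4),"med",np.median(q,0).round(4))
                                   ~~~~~~~~~~~~~^^^^^^^^^^^^
    return _quantile_unchecked(
        a, q, axis, out, overwrite_input, method, keepdims, weights)
    return _ureduce(a,
                    func=_quantile_ureduce_func,
    ...<5 lines>...
                    overwrite_input=overwrite_input,
                    method=method)
    r = func(a, **kwargs)
    result = _quantile(arr,
                       quantiles=q,
    ...<2 lines>...
                       out=out,
                       weights=wgt)
    slices_having_nans = np.isnan(arr[-1, ...])
                                  ~~~^^^^^^^^^
IndexError: index -1 is out of bounds for axis 0 with size 0
```

```bash
python3 - <<'E'
from h import *
f=np.load("w1.npz"); s=tostand(f["w"]); x,y,z=s.T
# recess edges from deck points: gaps in deck along x (rows |y|<.03) and along y
dk=(z>.0925)&(z<.0975)
for n,k,c in [("x-",dk&(abs(y)<.035)&(x<0)&(x>-.07),0),("x+",dk&(abs(y)<.035)&(x>0)&(x<.07),0),("y-",dk&(abs(x)<.025)&(y<0),1),("y+",dk&(abs(x)<.025)&(y>0)&(y<.08),1)]: P(n,s,k)
P("bar",s,(z>.118)&(abs(x+.1)<.03)&(abs(y)<.05))
C=(x<-.115)&(x>-.17)&(y>.055)&(y<.12)
P("fin>.094",s,C&(z>.094)&(z<.105)); P("clip>.0825",s,C&(z>.0825))
for a in np.arange(.044,.1,.003):
  for n,k in [("tab",(z>.076)&(z<.11)&(abs(x+.1)<.02)&(abs(y-a)<.0015)),("fin",C&(z>.0825)&(abs(y-a)<.0015))]:
   if k.sum()>2: print(n,round(a,3),k.sum(),s[k].mean(0).round(4),s[k].min(0).round(4),s[k].max(0).round(4))
E
```

```text
x- 1988 min [-0.0603 -0.0334  0.0931] max [-0.0429  0.0338  0.0965] med [-0.0519  0.0017  0.095 ]
x+ 2132 min [ 0.0415 -0.0334  0.093 ] max [0.0593 0.0336 0.0966] med [0.05   0.0019 0.095 ]
y- 1728 min [-0.0239 -0.0746  0.0932] max [ 0.024  -0.05    0.0964] med [-0.0001 -0.0619  0.0951]
y+ 2401 min [-0.024   0.0506  0.0933] max [0.024  0.0751 0.0965] med [0.     0.0634 0.095 ]
bar 19251 min [-0.1282 -0.0276  0.1268] max [-0.0708  0.0296  0.3455] med [-0.0935 -0.006   0.3338]
fin>.094 146 min [-0.1333  0.063   0.0969] max [-0.1303  0.0833  0.1012] med [-0.1317  0.0739  0.0997]
clip>.0825 566 min [-0.1551  0.0623  0.0826] max [-0.125   0.0842  0.1009] med [-0.1312  0.0717  0.0862]
tab 0.044 45 [-0.1007  0.0438  0.0769] [-0.1088  0.0425  0.076 ] [-0.0952  0.0449  0.0788]
tab 0.047 48 [-0.101   0.0468  0.0777] [-0.108   0.0456  0.0761] [-0.0961  0.0484  0.0875]
tab 0.05 54 [-0.1009  0.0499  0.0799] [-0.1073  0.0487  0.0762] [-0.0953  0.0513  0.0871]
tab 0.053 41 [-0.1012  0.0528  0.0809] [-0.1057  0.0517  0.0761] [-0.0954  0.0543  0.0878]
tab 0.056 20 [-0.1006  0.0561  0.0846] [-0.1019  
[... 799 characters left out ...]
0709  0.081 ] [-0.1198  0.0695  0.079 ] [-0.0801  0.0725  0.0837]
fin 0.071 96 [-0.1328  0.071   0.0884] [-0.1694  0.0695  0.0825] [-0.116   0.0724  0.101 ]
tab 0.074 23 [-0.1058  0.0725  0.0804] [-0.119   0.0725  0.0794] [-0.0875  0.0726  0.0816]
fin 0.074 79 [-0.1316  0.0741  0.0902] [-0.1386  0.0725  0.0845] [-0.125   0.0753  0.1012]
fin 0.077 74 [-0.1315  0.0769  0.0898] [-0.1385  0.0758  0.0844] [-0.125   0.0781  0.1015]
fin 0.08 49 [-0.1314  0.0799  0.092 ] [-0.1364  0.0785  0.0827] [-0.128   0.0815  0.1012]
fin 0.083 46 [-0.1316  0.0829  0.0894] [-0.1363  0.0816  0.0825] [-0.1273  0.0844  0.1011]
fin 0.086 7 [-0.1322  0.085   0.084 ] [-0.1355  0.0845  0.083 ] [-0.1287  0.0852  0.0853]
```

```bash
python3 -m jog '[[-0.94,0.29,0,0,0,0],[-0.94,0.29,0,0,0,0],[-0.94,0.29,0,0,0,0],[-0.94,0.29,0,0,0,0],[-0.94,0.29,0,0,0,0],[-0.94,0.29,0,0,0,0],[-0.94,0.29,0.2,0,0,0],[-0.94,0.29,0.2,0,0,0]]' | head -2
python3 -m jog '[[-0.94,0.29,0.3,0,0,0],[-0.94,0.29,0.5,0,0,0],[-0.94,0.29,0.5,0,0,0],[-0.94,0.29,0.5,0,0,0],[-0.94,0.29,0.5,0,0,0],[-0.94,0.29,0.5,0,0,0],[-0.94,0.29,0.4,0,0,-0.57],[-0.94,0.29,0.4,0,0,0]]' |head -2
python3 -m jog '[[0,0,0,0,0,0],[0,0,0,0,0,0]]' | head -2
python3 - <<'E'
from h import *
p=robot.capture("wrist"); save(p,"w2"); w,u,v=world(p); togo([.506,-.19,.2],-9.2)
print("plate",rect(w,.007,.015,(.506,-.19),.062))
print("collar",rect(w,.032,.045,(.506,-.19),.05))
for r in robot.masks_of("wide_plate",p)[:2]:
    m=r["pixels"]; ww,_,_=world(p,m); print(round(r["confidence"],2),np.round(r["rect"]).tolist(),rect(ww,.007,.015,(.506,-.19),.07),rect(ww,.032,.045,(.506,-.19),.07))
E
```

```text
clock: 7.0
tool_pos: [0.4938, -0.0161, 0.3199]
clock: 8.0
tool_pos: [0.5088, -0.1738, 0.2472]
clock: 8.25
tool_pos: [0.5088, -0.1724, 0.248]
tcp [ 0.5089 -0.1722  0.2482] y-az -9.19 tilt [0.0004 0.0001] rows xyz [-0.9  -0.    2.41] turn z rows 0.0 q [-0.43 -0.08  1.96  0.    1.27 -0.27] t 8.3 F [-0.5 -0.3  0.2] grip 0.08551882166464078 0.0
plate (6129, 505.1, -187.4, 96.4, 80.2, 81.1, np.float64(0.0111))
collar (1359, 505.0, -187.3, 52.4, 52.0, 80.9, np.float64(0.0378))
0.85 [312.0, 232.0, 100.0, 118.0] (6145, 505.1, -187.4, 96.4, 80.2, 81.1, np.float64(0.0111)) (1357, 505.0, -187.3, 52.4, 52.0, 80.9, np.float64(0.0378))
0.63 [145.0, 273.0, 122.0, 104.0] (0, 0.0, 0.0, 0.0, 0.0, 0.0, np.float64(nan)) (0, 0.0, 0.0, 0.0, 0.0, 0.0, np.float64(nan))h.py:16: RuntimeWarning: Mean of empty slice.
  return len(s),round(cx,1),round(cy,1),round(a,1),round(b,1),round(t,1),s[:,2].mean().round(4)
  ret = ret.dtype.type(ret / rcount)
```

View pics/w2.png

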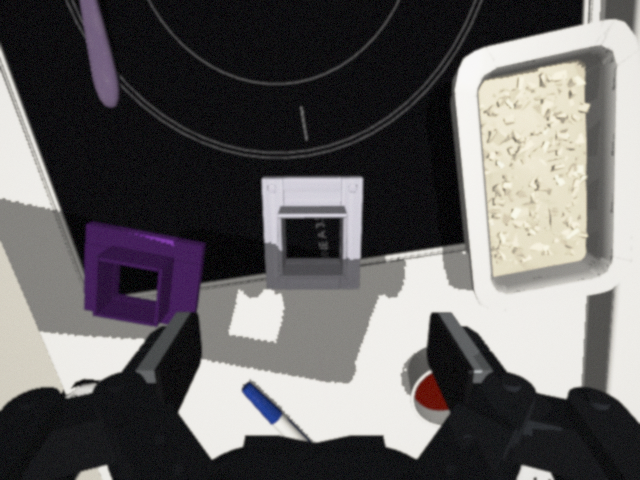

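The wide plate fits 96.4 x 80.2 mm with a 52 mm collar, centre (0.505, -0.1874), yaw -9°. In the picture it is at (312,232); the purple one is at (145,273), and the onion pan is well to the right.

```bash
python3 - <<'E'
from h import *
p=robot.capture("wrist"); w,u,v=world(p); t,R,s=tool()
a=(w-t)@R; k=(abs(a[:,1])<.062)&(abs(a[:,1])>.03)&(abs(a[:,0])<.02)&(a[:,2]<.12)&(a[:,2]>0.02)
P("fingers",a,k); print(a[k].max(0),a[k].min(0))
togo([.505,-.1874,.10],-9.0)
E
```

```text
fingers 8944 min [-0.0082 -0.0549  0.0206] max [0.013  0.055  0.0561] med [0.0084 0.0421 0.0352]
[0.01394877 0.05692665 0.05913052] [-0.01041853 -0.05673542  0.0200086 ]
tcp [ 0.5089 -0.172   0.2484] y-az -9.16 tilt [ 0.0007 -0.0002] rows xyz [-0.79 -0.07  7.42] turn z rows -0.03 q [-0.43 -0.09  1.96  0.    1.27 -0.27] t 8.4 F [-0.7  0.4 -0.4] grip 0.08580383473459222 0.0
```

```bash
python3 -m jog '[[-0.79,-0.07,0,0,0,-0.03],[0,0,1,0,0,0],[0,0,1,0,0,0],[0,0,1,0,0,0],[0,0,1,0,0,0],[0,0,1,0,0,0],[0,0,1,0,0,0],[0,0,0.8,0,0,0]]' | head -2
python3 -m jog '[[0,0,0.5,0,0,0],[0,0,0.5,0,0,0],[0,0,0.47,0,0,0],[0,0,0,0,0,0],[0,0,0,0,0,0]]' |grep -E "pos|ft"
python3 -c "
from h import *
togo([.505,-.1874,.083],-9.0)"
```

```text
clock: 9.4
tool_pos: [0.5045, -0.1875, 0.1102]
tool_pos: [0.5051, -0.1879, 0.0829]
ft_force: [0.9, -0.2, -0.2]
tcp [ 0.5051 -0.1879  0.0829] y-az -9.04 tilt [ 0.0007 -0.0003] rows xyz [ 0.02 -0.01 -0.  ] turn z rows -0.01 q [-0.46  0.13  2.05 -0.    0.96 -0.3 ] t 10.025 F [ 0.9 -0.2 -0.2] grip 0.08511472105137391 0.0
```

```bash
python3 -m jog '[[0,0,0,0,0,0],[0,0,0,0,0,0],[0,0,0,0,0,0],[0,0,0,0,0,0],[0,0,0,0,0,0],[0,0,0,0,0,0]]' 0.3 40 | grep -vE "rot"
python3 - <<'E'
from h import *
p=robot.capture("wrist"); w,u,v=world(p); t,R,s=tool(); togo(t)
a=(w-t)@R; k=(abs(a[:,1])<.062)&(abs(a[:,1])>.022)&(abs(a[:,0])<.013)&(a[:,2]<.075)&(a[:,2]>0.02)
P("fingers",a,k)
save(p,"w3")
E
```

```text
clock: 10.78
tool_pos: [0.5052, -0.188, 0.0831]
ft_force: [-0.3, -0.1, 5.0]
grip_width: 0.0513
gripper_force: 44.1
tcp [ 0.5052 -0.1879  0.0831] y-az -9.04 tilt [ 0.0008 -0.0004] rows xyz [0. 0. 0.] turn z rows None q [-0.46  0.13  2.05 -0.    0.96 -0.3 ] t 10.825 F [0.2 0.4 5.6] grip 0.051402995920490635 44.10868227481842
fingers 8828 min [-0.0112 -0.0438  0.0212] max [0.0129 0.0439 0.0728] med [0.0083 0.0228 0.0439]
```

View pics/w3.png

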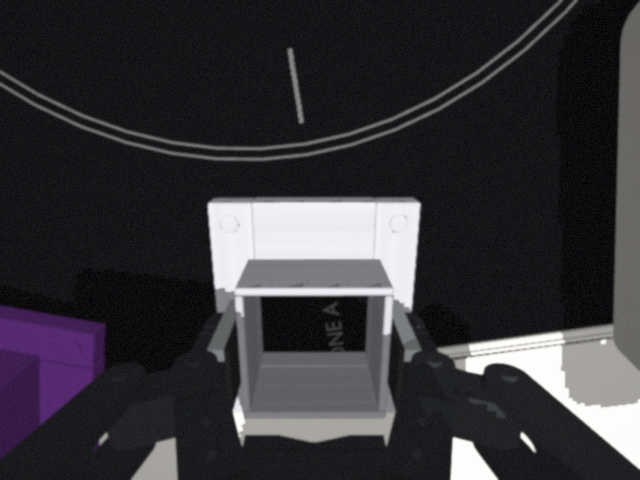

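The collar is held between both pads: fingers at (220,340) and (405,340), 51.4 mm opening, 44 N. The plate is square to the fingers. Next I lift it and measure how it sits in the gripper.

```bash
python3 -m jog '[[0,0,-0.3,0,0,0],[0,0,-0.7,0,0,0],[0,0,-1,0,0,0],[0,0,-1,0,0,0.3],[0,0,-1,0,0,0.3],[0,0,-1,0,0,0],[0,0,-1,0,0,0],[0,0,-1,0,0,0]]' | grep -vE "rot"
python3 -m jog '[[0,0,-1,0,0,0],[0,0,-0.5,0,0,0],[0,0,0,0,0,0],[0,0,0,0,0,0]]' |grep -E "pos|ft|grip"
python3 - <<'E'
from h import *
p=robot.capture("wrist"); w,u,v=world(p); t,R,s=tool(); togo([.5968,.1355,.25],-12)
a=(w-t)@R
for lo,hi in [(.066,.078),(.040,.052)]:
    k=(a[:,2]>lo)&(a[:,2]<hi)&(abs(a[:,1])<.045)&(abs(a[:,0])<.06)
    P("layer",a,k)
    if lo>.06: k&=a[:,0]>.03
    else: k&=(abs(a[:,1])<.023)
    P(" part",a,k); q=a[k]; print(np.polyfit(q[:,1],q[:,2],1),np.polyfit(q[:,0],q[:,2],1))
E
```

```text
clock: 11.82
tool_pos: [0.5047, -0.1877, 0.2238]
ft_force: [-0.7, 0.2, -0.8]
grip_width: 0.0509
gripper_force: 43.3
tool_pos: [0.5044, -0.1875, 0.2515]
ft_force: [1.0, 0.5, -1.8]
grip_width: 0.0512
gripper_force: 43.3
tcp [ 0.5043 -0.1875  0.2513] y-az -12.04 tilt [-0.0019  0.0009] rows xyz [16.76  1.15  0.07] turn z rows -0.01 q [-0.46 -0.08  1.95 -0.    1.28 -0.25] t 12.375 F [ 0.2  0.7 -2. ] grip 0.0515192777587073 43.30762982368469
layer 18044 min [-0.0231 -0.0384  0.067 ] max [0.0486 0.0385 0.0767] med [ 0.0329 -0.0001  0.0719]
 part 10468 min [ 0.0305 -0.0381  0.0705] max [0.0487 0.0381 0.0761] med [0.0403 0.0003 0.0719]
[-0.00024792  0.07202996] [0.04969379 0.07003723]
layer 9737 min [-0.0244 -0.0356  0.0411] max [0.0269 0.0358 0.0517] med [ 0.0083 -0.0001  0.0448]
 part 5537 min [-0.0247 -0.0229  0.0431] max [0.027  0.0229 0.0517] med [-0.0079 -0.0009  0.0459]
[-0.00463755  0.0465725 ] [-0.00963834  0.04658288]
```

```bash
python3 -m jog '[[0.6,0,0,0,0,0],[1,0.07,0,0,0,0],[1,0.07,0,0,0,0],[1,0.07,0,0,0,0],[1,0.07,0,0,0,0],[1,0.07,0,0,0,0],[1,0.07,0,0,0,0],[1,0.07,0,0,0,0]]' | grep -E "pos"
python3 -m jog '[[1,0.07,0,0,0,0],[1,0.07,0,0,0,0],[1,0.07,0,0,0,0],[1,0.07,0,0,0,0],[1,0.07,0,0,0,0],[1,0.07,0,0,0,0],[1,0.07,0,0,0,0],[1,0.07,0,0,0,0]]' |grep -E "pos"
python3 -m jog '[[0.9,0.07,0,0,0,0],[0.1,0,0,0,0,0],[0,0,0,0,0,0],[0,0,0,0,0,0]]' |grep -E "pos|grip"
python3 - <<'E'
from h import *
p=robot.capture("wrist"); w,u,v=world(p); t,R,s=tool(); togo([.5967,.1345,.19],-12)
save(p,"w4"); a=(w-t)@R
k=(a[:,2]>.066)&(a[:,2]<.078)&(abs(a[:,1])<.045)&(a[:,0]<.06)&(a[:,0]>.03)
P("plate",a,k)
s=tostand(w); x,y,z=s.T; P("deck all",s,(z>.0915)&(z<.0975)&(abs(x)<.065)&(abs(y)<.08))
P("x+ edge",s,(z>.0925)&(z<.0975)&(abs(x)<.07)&(x>0)&(y>.0)&(y<.045));P("y+",s,(z>.0925)&(z<.0975)&(abs(x)<.025)&(y>0.03)&(y<.08))
P("x- edge",s,(z>.0925)&(z<.0975)&(abs(x)<.07)&(x<0)&(y>.0)&(y<.045))
P("bar",s,(z>.118)&(z<.135)&(abs(x+.1)<.03)&(abs(y)<.06))
E
```

```text
tool_pos: [0.5465, -0.0399, 0.2526]
tool_pos: [0.5908, 0.1143, 0.2525]
tool_pos: [0.5959, 0.1317, 0.2525]
grip_width: 0.0511
gripper_force: 43.3
tcp [0.5959 0.1317 0.2525] y-az -12.09 tilt [-0.0001 -0.0002] rows xyz [0.15 0.01 3.13] turn z rows -0.02 q [ 0.13  0.07  1.79 -0.    1.28  0.34] t 14.925 F [-0.9 -0.1 -1.6] grip 0.05142102307627727 43.28776180744171
plate 10479 min [ 0.0304 -0.0383  0.0708] max [0.0487 0.038  0.0759] med [ 0.0402 -0.0003  0.0722]
deck all 15492 min [-0.0582 -0.0722  0.093 ] max [0.0575 0.0745 0.0965] med [-0.0002  0.0553  0.095 ]
x+ edge 847 min [0.0419 0.0295 0.0931] max [0.0592 0.0448 0.0965] med [0.0504 0.0373 0.095 ]
y+ 3943 min [-0.024   0.051   0.0933] max [0.024  0.0749 0.0964] med [-0.0002  0.0631  0.095 ]
x- edge 812 min [-0.06    0.0298  0.0931] max [-0.0427  0.0445  0.0963] med [-0.0512  0.0372  0.0949]
bar 4230 min [-0.1057 -0.0388  0.1209] max [-0.0933  0.0419  0.1307] med [-0.0975  0.0051  0.1286]
```

View pics/w4.png

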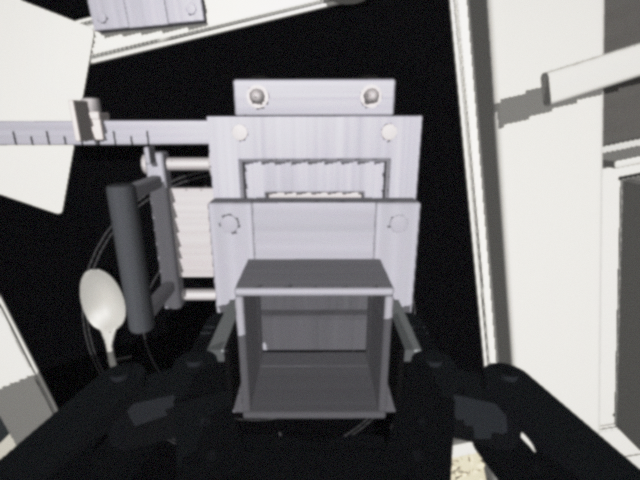

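The plate is held level over the stand. The recess opening at (315,180) shows behind it, centred in x under the plate. I'll shift 3 mm and lower to just above the deck.

```bash
python3 -m jog '[[0.15,0.01,0.6,0,0,-0.02],[0,0,0.8,0,0,0],[0,0,0.8,0,0,0],[0,0,0.8,0,0,0],[0,0,0.4,0,0,0],[0,0,0,0,0,0],[0,0,0,0,0,0]]' | grep -E "pos|ft"
python3 - <<'E'
from h import *
p=robot.capture("wrist"); w,u,v=world(p); t,R,s=tool(); togo([.5967,.1345,.167],-12)
a=(w-t)@R
k=(a[:,2]>.066)&(a[:,2]<.076)&(abs(a[:,1])<.045)&(a[:,0]<.05)&(a[:,0]>.03)
q=tostand(w); P("plate in stand",q,k)
x,y,z=q.T; P("x- deck",q,(z>.0925)&(z<.0975)&(x<-.03)&(x>-.07)&(y<.06)&(y>.03));P("x+ deck",q,(z>.0925)&(z<.0975)&(x>.03)&(x<.07)&(y<.06)&(y>.03));P("y+",q,(z>.0925)&(z<.0975)&(abs(x)<.025)&(y>0.03)&(y<.08))
E
```

```text
tool_pos: [0.5973, 0.1352, 0.1852]
ft_force: [-0.1, 1.0, -1.4]
tcp [0.5973 0.1352 0.1855] y-az -11.94 tilt [0.0017 0.0002] rows xyz [-0.04 -0.03  0.92] turn z rows 0.01 q [ 0.14  0.14  1.84 -0.    1.16  0.34] t 15.85 F [ 0.5  0.4 -2.2] grip 0.05115838941314884 43.27102482318878
plate in stand 10194 min [-0.0381  0.0305  0.1113] max [0.0381 0.0487 0.1145] med [-1.000e-04  4.010e-02  1.131e-01]
x- deck 3515 min [-0.0599  0.0308  0.0935] max [-0.0313  0.0596  0.0963] med [-0.0499  0.0498  0.0949]
x+ deck 3387 min [0.0312 0.0309 0.0934] max [0.0592 0.0596 0.0963] med [0.0495 0.05   0.095 ]
y+ 7566 min [-0.024   0.0511  0.0934] max [0.024  0.0749 0.0963] med [-0.0001  0.0636  0.095 ]
```

```bash
python3 -m jog '[[-0.02,-0.02,0.3,0,0,0.01],[0,0,0.2,0,0,0],[0,0,0.2,0,0,0],[0,0,0.15,0,0,0],[0,0,0,0,0,0],[0,0,0,0,0,0]]' | grep -E "pos|ft|clock"
python3 - <<'E'
from h import *
p=robot.capture("wrist"); w,u,v=world(p); t,R,s=tool(); togo([.5967,.1345,.167],-12)
a=(w-t)@R; k=(a[:,2]>.060)&(a[:,2]<.080)&(abs(a[:,1])<.03)&(a[:,0]<.045)&(a[:,0]>.03)
P("plate in stand",tostand(w),k)
E
```

```text
clock: 16.6
tool_pos: [0.5964, 0.1348, 0.1675]
ft_force: [-0.6, -0.2, -1.7]
tcp [0.5963 0.1348 0.1675] y-az -11.99 tilt [0. 0.] rows xyz [-0.01  0.02  0.03] turn z rows 0.0 q [0.13 0.16 1.85 0.   1.13 0.34] t 16.65 F [-0.6 -0.6 -1.7] grip 0.05132294447181286 43.262370228767395
plate in stand 5943 min [-0.0296  0.0298  0.0941] max [0.0282 0.0442 0.0967] med [-0.0006  0.0372  0.0954]
```

```bash
python3 -m jog '[[0,0,0.05,0,0,0],[0,0,0.03,0,0,0],[0,0,0,0,0,0],[0,0,0,0,0,0]]' | grep -E "pos|ft|clock"
```

```text
clock: 17.15
tool_pos: [0.5965, 0.1349, 0.1671]
ft_force: [-4.3, -0.3, 6.4]
```

```bash
python3 -m jog '[[0,0,0,0,0,0],[0,0,0,0,0,0],[0,0,0,0,0,0],[0,0,0,0,0,0],[0,0,-0.5,0,0,0],[0,0,-1,0,0,0],[0,0,-1,0,0,0],[0,0,-1,0,0,0]]' 1 | grep -vE "rot"
python3 -m jog '[[0,-0.5,-0.5,0,0,0],[0,-1,0,0,0,0],[0,-1,0,0,0,0],[0,-1,0,0,0,0],[0,-0.5,0,0,0,0],[0,0,0,0,0,0],[0,0,0,0,0,0]]' | grep -E "pos|ft"
python3 - <<'E'
from h import *
p=robot.capture("wrist"); save(p,"w5"); w,u,v=world(p); t,R,s=tool(); togo([.4994,.1563,.176],-12)
np.savez("w5.npz",w=w,u=u,v=v)
q=tostand(w); x,y,z=q.T
k=(abs(x)<.038)&(abs(y)<.046)&((abs(x)>.03)|(abs(y)>.03))&(z<.11)&(z>.08)
P("plate",q,k); print("plane",np.linalg.lstsq(np.c_[q[k][:,:2],np.ones(k.sum())],q[k][:,2],rcond=None)[0])
P("deck",q,(z>.0915)&(z<.0975)&((abs(x)>.045)|(abs(y)>.054))&(abs(x)<.06)&(abs(y)<.075))
P("collar",q,(z>.118)&(z<.13)&(abs(x)<.04)&(abs(y)<.04))
P("bar",q,(z>.118)&(z<.135)&(abs(x+.1)<.03)&(abs(y)<.06))
P("fin",q,(z>.094)&(z<.105)&(x<-.115)&(x>-.17)&(y>.06)&(y<.1)); P("tab",q,(z>.0835)&(z<.09)&(abs(x+.1)<.02)&(y>.046)&(y<.0585))
E
```

```text
clock: 18.15
tool_pos: [0.5967, 0.1349, 0.2385]
ft_force: [0.5, -0.5, -0.3]
grip_width: 0.0853
gripper_force: 0.0
tool_pos: [0.5184, 0.1514, 0.2461]
ft_force: [0.5, -0.4, -0.8]
tcp [0.5185 0.1514 0.2461] y-az -12.01 tilt [ 0.0004 -0.    ] rows xyz [ 0.04 -0.99  3.5 ] turn z rows -0.0 q [ 0.18 -0.08  1.95 -0.    1.26  0.39] t 19.075 F [ 0.2 -0.3  0.5] grip 0.08541491185319801 0.0
plate 6180 min [-0.0375 -0.0449  0.0938] max [0.0366 0.0456 0.0966] med [-0.0139  0.0325  0.0951]
plane [ 0.00085305 -0.00075534  0.09514413]
deck 20076 min [-0.059  -0.0719  0.0938] max [0.0586 0.074  0.0966] med [-0.0081  0.0359  0.0951]
collar 2858 min [-0.0267 -0.0252  0.1182] max [0.0246 0.0262 0.124 ] med [0.0024 0.0021 0.1225]
bar 3957 min [-0.1067 -0.0387  0.1233] max [-0.0936  0.0421  0.1308] med [-0.0996  0.0054  0.1288]
fin 320 min [-0.1332  0.0631  0.0946] max [-0.1301  0.0836  0.1011] med [-0.1311  0.0734  0.0995]
tab 100 min [-0.1018  0.0485  0.0839] max [-0.0988  0.0582  0.0875] med [-0.1003  0.0532  0.0857]
```

View pics/w5.png

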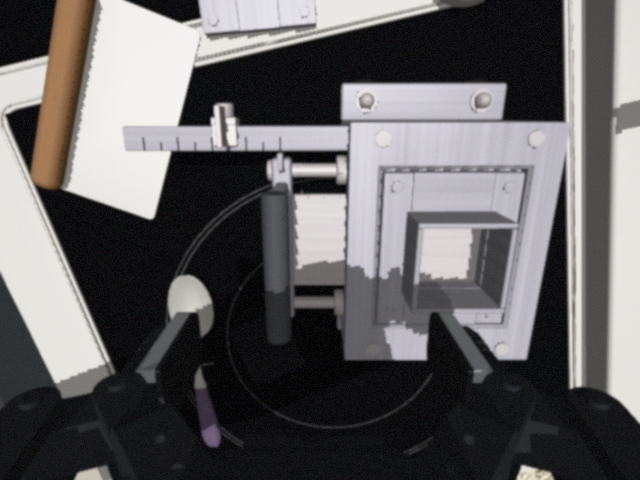

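The plate is flush with the deck (95.1 mm for both, slopes under 0.1%) and collar up, seen at (460,260). The bar is at (278,265), the tab at (283,165) and the fin at (223,115). I now grip the bar from above.

```bash
python3 -m jog '[[0.04,-0.97,0,0,0,0],[0,0,0,0,0,0],[0,0,0.8,0,0,0],[0,0,0.8,0,0,0],[0,0,0.8,0,0,0],[0,0,0.6,0,0,0],[0,0,0.5,0,0,0],[0,0,0,0,0,0]]' 0.5 | grep -vE "rot"
python3 -m jog '[[0,0,0,0,0,0],[0,0,0,0,0,0],[0,0,0,0,0,0],[0,0,0,0,0,0],[0,0,0,0,0,0],[0,0,0,0,0,0]]' 0 60 | grep -vE "rot"
python3 - <<'E'
from h import *
p=robot.capture("wrist"); w,u,v=world(p); togo([.4994,.1563,.176],-12)
q=tostand(w); x,y,z=q.T
P("fin",q,(z>.094)&(z<.105)&(x<-.115)&(x>-.17)&(y>.06)&(y<.1)); P("tab",q,(z>.0835)&(z<.09)&(abs(x+.1)<.02)&(y>.046)&(y<.0585))
E
```

```text
clock: 20.08
tool_pos: [0.4988, 0.1562, 0.1749]
ft_force: [-0.0, 0.4, 0.3]
grip_width: 0.0422
gripper_force: 0.0
clock: 20.82
tool_pos: [0.4993, 0.1565, 0.1769]
ft_force: [-4.8, 0.4, 6.0]
grip_width: 0.0122
gripper_force: 58.7
tcp [0.4993 0.1565 0.1769] y-az -11.99 tilt [0.0001 0.0004] rows xyz [-0.01  0.01  0.04] turn z rows 0.0 q [ 0.2  -0.04  2.04  0.    1.14  0.41] t 20.875 F [-4.  -0.1  5.3] grip 0.011941093417861315 58.72648000717163
fin 648 min [-0.1331  0.0632  0.0946] max [-0.1301  0.0837  0.1012] med [-0.1312  0.0737  0.0996]
tab 165 min [-0.1016  0.0489  0.0845] max [-0.0991  0.0582  0.087 ] med [-0.1004  0.0536  0.0861]
```

```bash
python3 -m jog '[[0,-0.2,0,0,0,0],[0,-0.3,0,0,0,0],[0,-0.3,0,0,0,0],[0,-0.3,0,0,0,0],[0,-0.2,0,0,0,0],[0,-0.1,0,0,0,0],[0,0,0,0,0,0],[0,0,0,0,0,0]]' | grep -vE "rot"
python3 - <<'E'
from h import *
p=robot.capture("wrist"); save(p,"w6"); w,u,v=world(p); togo([.4994,.1563,.176],-12)
q=tostand(w); x,y,z=q.T
P("fin",q,(z>.094)&(z<.105)&(x<-.115)&(x>-.17)&(y>.06)&(y<.1)); P("tab",q,(z>.0835)&(z<.09)&(abs(x+.128)<.02)&(y>.046)&(y<.0575))
P("tab2",q,(z>.0835)&(z<.09)&(abs(x+.128)<.02)&(y>.054)&(y<.0585))
E
```

```text
clock: 21.88
tool_pos: [0.4723, 0.1622, 0.1769]
ft_force: [3.8, -1.7, 6.3]
grip_width: 0.0118
gripper_force: 59.2
tcp [0.4723 0.1622 0.1768] y-az -11.98 tilt [0.0018 0.0001] rows xyz [-0.01  1.39  0.04] turn z rows 0.0 q [ 0.22 -0.1   2.1  -0.    1.14  0.43] t 21.925 F [ 4.2 -1.1  5.9] grip 0.012016452602292388 59.16180968284607
fin 501 min [-0.1332  0.0631  0.0983] max [-0.1304  0.0837  0.1011] med [-0.1318  0.074   0.0998]
tab 150 min [-0.1291  0.0487  0.0847] max [-0.1266  0.0575  0.0871] med [-0.1279  0.0533  0.086 ]
tab2 76 min [-0.1291  0.0541  0.0844] max [-0.1266  0.0582  0.087 ] med [-0.1279  0.0563  0.0858]
```

```bash
python3 -m jog '[[0,-0.1,0,0,0,0],[0,-0.1,0,0,0,0],[0,0,0,0,0,0],[0,0,0,0,0,0],[0,0,0,0,0,0]]' | grep -vE "rot"
cat > m.py <<'E'
from h import *
p=robot.capture("wrist"); save(p,"w7",(150,50,390,230),3); w,u,v=world(p); togo([.4994,.1563,.176],-12)
q=tostand(w); x,y,z=q.T
P("fin",q,(z>.094)&(z<.105)&(x<-.115)&(x>-.17)&(y>.06)&(y<.1)); P("tab",q,(z>.0835)&(z<.09)&(abs(x+.131)<.02)&(y>.046)&(y<.0575))
P("plate",q,(abs(x)<.038)&(abs(y)<.046)&((abs(x)>.03)|(abs(y)>.03))&(z<.11)&(z>.08))
k=(z>.0965)&(z<.105)&(x<-.115)&(x>-.17)&(y>.06)&(y<.1); print("fin px",u[k].mean(),v[k].mean())
k=(z>.0835)&(z<.09)&(abs(x+.131)<.02)&(y>.046)&(y<.0575); print("tab px",u[k].mean(),v[k].mean())
E
python3 m.py
```

```text
clock: 22.55
tool_pos: [0.4685, 0.163, 0.1769]
ft_force: [4.2, -2.0, 5.3]
grip_width: 0.0118
gripper_force: 59.1
tcp [0.4684 0.163  0.1769] y-az -11.98 tilt [0.0021 0.0001] rows xyz [-0.01  1.58  0.05] turn z rows 0.0 q [ 0.23 -0.1   2.1  -0.    1.14  0.44] t 22.6 F [ 3.1 -1.8  5.8] grip 0.012115987524703884 59.14295732975006
fin 481 min [-0.1332  0.0631  0.0983] max [-0.1306  0.0837  0.1012] med [-0.1318  0.0737  0.0998]
tab 147 min [-0.133   0.0487  0.0843] max [-0.1305  0.0573  0.0876] med [-0.1318  0.053   0.0859]
plate 7384 min [-0.0377 -0.0448  0.0939] max [-0.0009  0.0454  0.0965] med [-0.029   0.0282  0.0951]
fin px 312.5197505197505 134.25363825363826
tab px 313.04761904761904 183.8095238095238
```

View pics/w7.png

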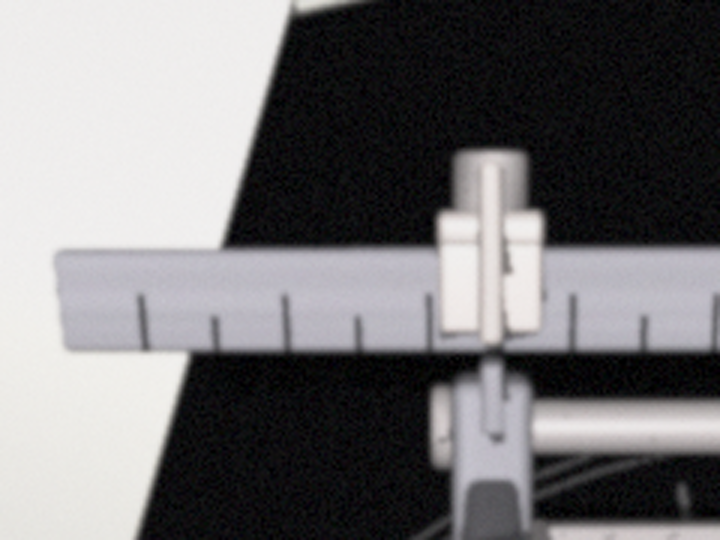

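The crop shows the tab at (492,400) directly in line with the fin at (490,260). Both measure -131.8 mm in the stand's frame. The grip holds, so I hand the job in.

```bash
python3 -c "
from rig import robot
print(robot.finish_job())"
```

```text
the job is handed in; nothing more can be done
None
```

The wide-collar plate lies flat, fully down and collar up in the recess, and I handed the job in with the gripper holding the shutter so its index tab measures level with the clip fin (both at -131.8 mm in the stand's frame).

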